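# Pack the gift tray with the finished balms

### The job

Pack the gift tray: stand each of the four closed products (the large jar with its lid on, the small jar with its lid on, the metal tin and the paper stick) upright in the tray, each down in the hollow that is cut to its shape and size, and let go. The two jars without lids are not finished: leave them standing where they are.

Things in the scene. Friction and masses are not known exactly. Their poses are not given: they have to be found in the camera images.
- jar_large: large closed jar to be packed: black plastic, round, 60 mm in diameter, 46 mm high, the full-width black screw lid (18 mm high, flat top) on, 0.11 kg. Origin: centre of its underside; z up. It starts loose and upright on a white board, 10 mm thick, that lies on one side of the work area; the places on the board are shuffled.
- jar_small: small closed jar to be packed: black plastic, round, 40 mm in diameter, 36 mm high, the full-width black screw lid (15 mm high, flat top) on, 0.045 kg. Origin: centre of its underside; z up. It starts loose and upright on a white board, 10 mm thick, that lies on one side of the work area; the places on the board are shuffled.
- tin: flat rectangular aluminium tin with a small blank paper label on top, to be packed: 66 mm long (its x), 38 mm wide (its y), 28 mm high, 0.07 kg. Origin: centre of its underside; z up. It starts loose and upright on a white board, 10 mm thick, that lies on one side of the work area; the places on the board are shuffled.
- stick: balm stick to be packed: a round brown paperboard tube with a cap, standing upright, 28 mm in diameter, 66 mm high, 0.04 kg. Origin: centre of its underside; z up. It starts loose and upright on a white board, 10 mm thick, that lies on one side of the work area; the places on the board are shuffled.
- open_large: large jar without its lid, not to be packed: black, 58 mm in diameter, 42 mm high, narrower open neck of 52 mm with pale yellow balm showing in its mouth. Origin: centre of its underside; z up. It starts loose and upright on a white board, 10 mm thick, that lies on one side of the work area; the places on the board are shuffled.
- open_small: small jar without its lid, not to be packed: black, 38 mm in diameter, 33 mm high, narrower open neck of 32 mm with pale yellow balm showing in its mouth. Origin: centre of its underside; z up. It starts loose and upright on a white board, 10 mm thick, that lies on one side of the work area; the places on the board are shuffled.
- nest_large: the large jar's place: fixed light-wood insert, 98 mm square, 10 mm thick, one of four laid two by two (100 mm apart, shuffled) in a dark gift tray (212 mm square, rim 20 mm above the table) beside the white board, left or right. Through it goes a round hollow 76 mm in diameter. Origin: centre of the hollow, at its floor (5 mm above the table); z up, x, y along the sides.
- nest_small: the small jar's place: fixed light-wood insert, 98 mm square, 10 mm thick, one of four laid two by two (100 mm apart, shuffled) in a dark gift tray (212 mm square, rim 20 mm above the table) beside the white board, left or right. Through it goes a round hollow 56 mm in diameter. Origin: centre of the hollow, at its floor (5 mm above the table); z up, x, y along the sides.
- nest_tin: the tin's place: fixed light-wood insert, 98 mm square, 10 mm thick, one of four laid two by two (100 mm apart, shuffled) in a dark gift tray (212 mm square, rim 20 mm above the table) beside the white board, left or right. Through it goes a rectangular hollow 82 mm (along x) by 54 mm. Origin: centre of the hollow, at its floor (5 mm above the table); z up, x, y along the sides.
- nest_stick: the stick's place: fixed light-wood insert, 98 mm square, 10 mm thick, one of four laid two by two (100 mm apart, shuffled) in a dark gift tray (212 mm square, rim 20 mm above the table) beside the white board, left or right. Through it goes a round hollow 44 mm in diameter. Origin: centre of the hollow, at its floor (5 mm above the table); z up, x, y along the sides.
There are look-alikes about, which are no part of the job. What is shaped like the nest_stick but turquoise is not meant.

How it is judged:
By the outcome, as a careful person would: the job done as asked, in the order asked, and still so for the second after the job is handed in, with the robot touching nothing.
It also fails if it takes over 112 s, if anything falls off the work surface, if the arm or the gripper's body presses on something with over 40 N, if the wrist force passes 120 N, or if a joint passes its speed limit or range.

### The arm

A 7-joint arm with a two-finger parallel gripper is mounted at the origin on the work surface. World frame = base frame: x ahead of the robot, y to its left, z up, the work surface at z = 0. Lengths are in m, angles in rad, forces in N, time in s.
With the tool pointing down it reaches from about 0.35 to 0.9 m from the base axis. Payload 7.2 kg.
Tool frame: the origin (TCP) lies midway between the tips of the shut fingers; the grasp point (between the pads) lies 19 mm behind it; z points along the fingers, y is the line along which they close (so a half turn about z gives the same grasp; the last joint's range is limited). The gripper opens to 88 mm and grips with 3 to 60 N. Pads are 20 mm wide; open, the fingers measure 115 mm over their backs; the gripper's body (75 mm by 178 mm) begins 61 mm behind the grasp point.
Start: joints at [1.267, 0.411, -0.013, 1.596, 0.006, 1.134, -0.082], TCP at [0.146, -0.608, 0.223] pointing down, gripper open.
Joint ranges: [-2.95, 2.95], [-0.29, 1.99], [-1.47, 1.44], [0.14, 2.54], [-1.03, 4.17], [0.13, 1.85], [-2.86, 2.86]. Speed limits (rad/s): [2.39, 2.39, 3.01, 3.01, 3.14, 3.14, 3.14].

### API

Orientations are given as a rotation vector (axis times angle).
In Python, from bench import env, cams gives the robot as it stands.
- The arm moves only by the shell command python3 -m handwheel 'ROWS' [FORCE]. ROWS is JSON, a list that holds one entry, the list of rows, each a list of 7 numbers: the shift along the tool's x, y, z scaled (see below), then the turn, a rotation vector about the tool's x, y, z scaled (see below), then the opening, from 0 (shut) to 1 (fully open). In form: [[[x, y, z, ax, ay, az, jaw], ...]]. A call has 1 to 12 rows; each row is the pose to reach, as a shift and turn from the pose commanded when the call began, along the tool's axes at that moment; what a row does not reach only later rows make up. The controller multiplies each number of a shift by 0.1 m and each number of a turn by 30 degrees. A row lasts 1/8 s, in which the tool goes at most 62.5 mm and 10.7 degrees, less where a joint would pass 70% of its speed; a pose out of reach is approached as far as the arm can. A call with a number of a shift or a turn outside -1 to 1 is refused whole. A call with a gripper value outside its range is refused whole. The fingers move at their own pace and stop on an object; FORCE is the grip in N (left out, the last holds). Time passes only in rows, so rows that repeat a pose let the fingers close. It gives the time, the measured TCP pose, the force, the opening and the grip force at its end, in the units of the state.
- env.read_state(): the state, without advancing time (a new reading comes with each control period).
- cams.snapshot(name): name is "scene" or "top" or "wrist"; returns (picture, depth): 420x560x3 uint8, red, green, blue; 420x560 float32, m along the optical axis (not along the pixel's ray), 0 where there is no reading.
- cams.camera_model(name): a dict with "vertical_fov" (degrees; the focal length in pixels is half the picture's height over the tangent of half this angle, whatever the lens; pixels are square), "cx", "cy" (the principal point, pixels), "k1" (the pictures are not rectified: a ray, as slopes to the right and down, at radius r is drawn at 1 + k1 r^2 times it, then the intrinsics apply), "rvec" (rotation vector, rad) and "tvec" (3), from world to camera coordinates, as OpenCV has them. Camera axes: x right, y down, z forward; pixel columns grow to the right and rows downward; lengths in m; the calibration is good to about 2 mm. A picture is of the moment at which its call begins: read the wrist's pose just before it. camera_model takes no time and is no camera call; for the wrist camera it gives the pose at the moment of the call.
- env.sign_off(): hands the job in; it is judged then, once.
The state is a dict: "t": time; "joint_pos": joint angles; "qd": joint speeds; "effort": joint torques, N m; "tcp_pos": TCP position; "eef_rot": TCP orientation; "contact_force": force on the tool from outside, world axes, zero at the start; "wrist_torque": the same for the moment, N m; "width": finger opening in m; "grasp_force": force on a finger pad.
Only numpy, scipy, OpenCV 4.12 (cv2) and the standard library are available. Lean on these libraries where they do the work, as an engineer would, in place of code of your own. Each camera call takes 0.05 s, during which the arm holds its last target. There are 200 camera calls.

## Working session

There is one attempt and no reset: what is moved stays moved. The work goes in short steps, Python scripts to look and compute and a shell command to move; the robot and the scene stay as the last step left them, time stands still between calls to the robot, and variables do not carry over. Pictures are saved under pics/ and viewed, at most 14 in all, crops included, and the job is handed in when it is done.

```bash
mkdir -p pics; ls; python3 - <<'E'
from bench import env,cams
import cv2
s=env.read_state(); print({k:(v if not hasattr(v,'round') else v) for k,v in s.items()})
for n in ["top","scene"]:
    p,d=cams.snapshot(n); cv2.imwrite(f"pics/{n}1.png",p[:,:,::-1]); print(cams.camera_model(n))
    import numpy as np; np.save(f"{n}_d.npy",d)
E
```

```text
pics
{'t': 0.0, 'joint_pos': array([ 1.26678743,  0.41187787, -0.01270443,  1.59703834,  0.0055881 ,
        1.1343018 , -0.08217099]), 'qd': array([-0.00052389,  0.000721  ,  0.00055827, -0.00042353,  0.00090758,
        0.00253817, -0.000722  ]), 'effort': array([-2.61635569e-04, -5.87948978e+01,  6.41181618e-01, -2.91062433e+01,
       -5.38825931e-02,  1.82432821e-02,  1.24262779e-04]), 'tcp_pos': array([ 0.14585831, -0.60722142,  0.22182518]), 'eef_rot': array([-3.11822166e+00, -3.69431164e-01,  4.56895954e-04]), 'contact_force': array([-0.01107566,  0.55665396, -0.61744151]), 'wrist_torque': array([-0.07031131,  0.00717391,  0.0280525 ]), 'grasp_force': 0.0, 'width': 0.08755958346297779}
{'vertical_fov': 46.198819412629646, 'cx': 276.6706785140283, 'cy': 202.7368468508888, 'k1': -0.08377396703480984, 'rvec': array([ 2.21403489, -2.17017121,  0.06732776]), 'tvec': array([-0.06791558,  0.48451193,  1.06944093])}
{'vertical_fov': 46.1922197834861, 'cx': 281.7166351747919, 'cy': 198.7683921192127, 'k1': -0.16421166016402342, 'rvec': array([ 1.21103287,  2.09613683, -1.1505329 ]), 'tvec': array([ 0.29427613, -0.18274293,  1.4056347 ])}
```

View pics/top1.png

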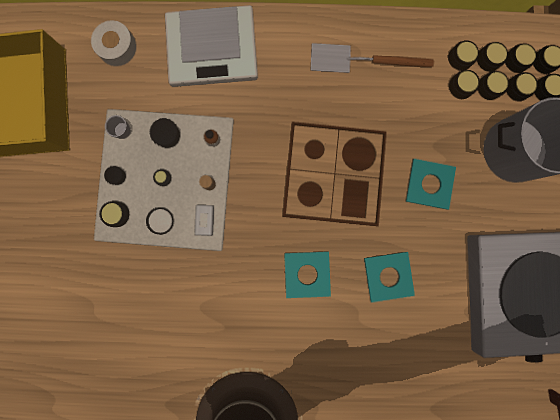

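View pics/scene1.png

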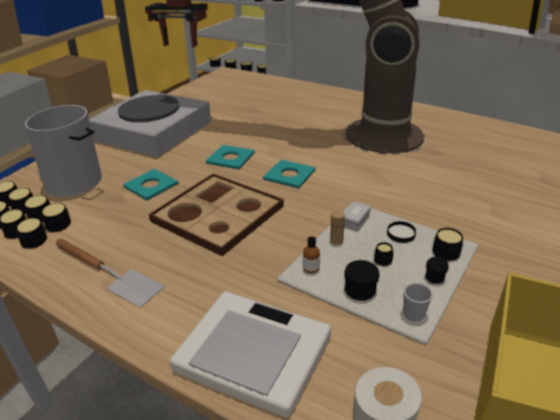

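Top view: the board is on the left. Large closed jar (165,132), small closed jar (115,175), stick (207,182), tin (204,220); the open jars are at (162,177) and (114,213). Tray: stick hollow (314,149), large (359,154), small (310,193), tin (355,198). I'll enlarge both areas.

```bash
cat > h.py <<'E'
import numpy as np, cv2
from bench import env,cams
def K(m):
    f=210/np.tan(np.radians(m['vertical_fov']/2)); return np.array([[f,0,m['cx']],[0,f,m['cy']],[0,0,1]]),np.array([m['k1'],0,0,0.])
def pix2w(m,uv,z):
    k,d=K(m); r=cv2.undistortPoints(np.float64(uv).reshape(-1,1,2),k,d)[:,0]
    R=cv2.Rodrigues(m['rvec'])[0]; c=-R.T@m['tvec']; v=np.c_[r,np.ones(len(r))]@R
    return c+v*((np.broadcast_to(z,len(r))-c[2])/v[:,2])[:,None]
def w2pix(m,P):
    k,d=K(m); return cv2.projectPoints(np.float64(P).reshape(-1,3),m['rvec'],m['tvec'],k,d)[0][:,0]
E
python3 - <<'E'
import cv2
p=cv2.imread("pics/top1.png")
cv2.imwrite("pics/b.png",cv2.resize(p[105:255,90:240],None,fx=4,fy=4,interpolation=cv2.INTER_CUBIC))
cv2.imwrite("pics/t.png",cv2.resize(p[115:235,275:395],None,fx=5,fy=5,interpolation=cv2.INTER_CUBIC))
E
```

```text
(no output)
```

View pics/b.png

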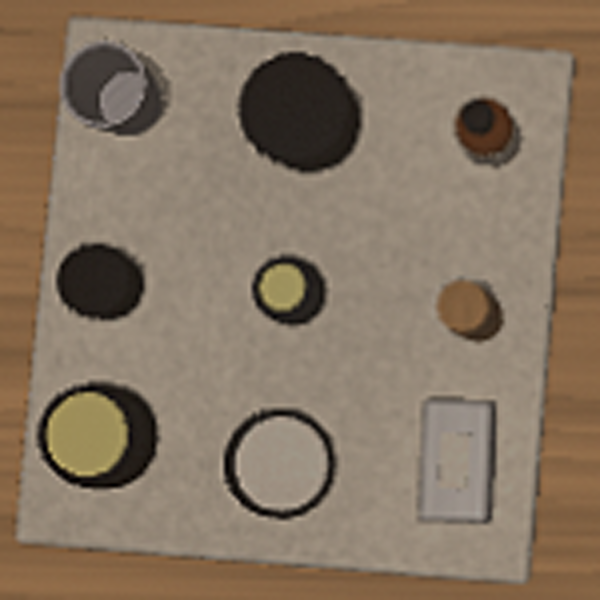

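View pics/t.png

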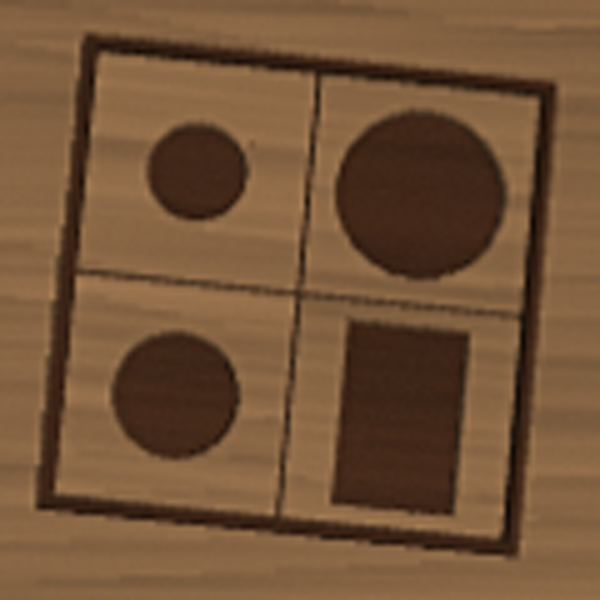

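Crops read: the objects and the four hollows are clear, with no rim or label problems. I'll get the top-face centres from depth and the hollow centres from pixels.

```bash
cat > loc.py <<'E'
from h import *
m=cams.camera_model("top"); d=np.load("top_d.npy")
k,dc=K(m); R=cv2.Rodrigues(m['rvec'])[0]; c=-R.T@m['tvec']
v,u=np.mgrid[0:420,0:560]; r=cv2.undistortPoints(np.float64(np.c_[u.ravel(),v.ravel()]).reshape(-1,1,2),k,dc)[:,0]
W=((np.c_[r,np.ones(len(r))]*d.reshape(-1,1)-m['tvec'])@R).reshape(420,560,3)
E
python3 - <<'E'
from loc import *
def b(x,y): return (90+(x+.5)/4-.5,105+(y+.5)/4-.5)
def t(x,y): return (275+(x+.5)/5-.5,115+(y+.5)/5-.5)
for n,(x,y),z in [("jl",(300,111),.056),("js",(101,281),.046),("stick",(466,306),.076),("tin",(458,460),.038),("ol",(88,434),.05),("os",(284,287),.04),("bottle",(480,118),.08),("glass",(104,84),.07),("ring",(280,463),.015)]:
    q=b(x,y); p=pix2w(m,[q],z)[0]
    rad=.05; reg=W[max(0,int(q[1])-22):int(q[1])+22,int(q[0])-22:int(q[0])+22].reshape(-1,3)
    reg=reg[np.hypot(*(reg[:,:2]-p[:2]).T)<.042]
    h=np.percentile(reg[:,2],97); top=reg[abs(reg[:,2]-z)<.006]
    print(n,p.round(4),"maxz",h.round(4), len(top), ((top.min(0)+top.max(0))/2).round(4) if len(top) else '', np.ptp(top,axis=0).round(4) if len(top) else '')
for n,pts in [("stick",[(197,172)]),("large",[(421,194)]),("small",[(176,395)]),("tin",[(347,322),(470,333),(454,514),(331,504)])]:
    P=pix2w(m,[t(*q) for q in pts],.015 if 1 else 0); print("nest",n,P.mean(0).round(4)); 
    if len(P)>1: print(P.round(4)[:,:2].tolist())
P=pix2w(m,[b(*q) for q in [(426,398),(496,402),(492,522),(418,521)]],.038);print("tincorners",P.round(4)[:,:2].tolist(),P.mean(0))
P=pix2w(m,[t(*q) for q in [(90,36),(555,85),(515,554),(38,505)]],.020);print("tray",P.round(4)[:,:2].tolist(),P.mean(0))
E
```

```text
jl [0.6298 0.1854 0.056 ] maxz 0.0579 609 [0.6317 0.1894 0.0559] [0.0616 0.0607 0.0114]
js [0.5372 0.293  0.046 ] maxz 0.0471 259 [0.5382 0.2979 0.0452] [0.0377 0.0409 0.0097]
stick [0.5243 0.0898 0.076 ] maxz 0.0764 138 [0.5244 0.0923 0.0752] [0.0258 0.0256 0.0097]
tin [0.4448 0.0972 0.038 ] maxz 0.0403 529 [0.4443 0.1    0.0374] [0.065  0.0387 0.0104]
ol [0.4542 0.2954 0.05  ] maxz 0.052 442 [0.4546 0.2969 0.0498] [0.052  0.052  0.0116]
os [0.5364 0.1943 0.04  ] maxz 0.0419 184 [0.5374 0.1948 0.0397] [0.0315 0.0334 0.0112]
bottle [0.6228 0.0849 0.08  ] maxz 0.0804 53 [0.6248 0.0875 0.08  ] [0.0156 0.0149 0.0097]
glass [0.6401 0.2882 0.07  ] maxz 0.06 0  
ring [0.4416 0.1991 0.015 ] maxz 0.0229 820 [0.4415 0.1997 0.015 ] [0.0822 0.0824 0.012 ]
nest stick [ 0.6068 -0.1386  0.015 ]
nest large [ 0.5992 -0.2385  0.015 ]
nest small [ 0.5074 -0.1308  0.015 ]
nest tin [ 0.4992 -0.2303  0.015 ]
[[0.5413, -0.206], [0.5376, -0.2608], [0.4573, -0.2544], [0.4607, -0.1999]]
tincorners [[0.4779, 0.1155], [0.4765, 0.0776], [0.4119, 0.078], [0.4116, 0.1179]] [0.44447273 0.09724278 0.038     ]
tray [[0.6659, -0.0899], [0.6488, -0.2972], [0.4401, -0.2805], [0.4575, -0.0709]] [ 0.55306758 -0.1846418   0.02      ]
```

```bash
cat > go.py <<'E'
# usage: go.py x y z yawdeg -> remaining shift in tool units, turn az
import sys; from h import *
from scipy.spatial.transform import Rotation as Ro
s=env.read_state(); R=Ro.from_rotvec(s['eef_rot']).as_matrix()
T=np.array(sys.argv[1:4],float); yaw=np.degrees(np.arctan2(R[1,0],R[0,0]))
print("t",round(s['t'],2),"tcp",s['tcp_pos'].round(4),"yaw",yaw.round(2),"tilt",np.degrees(np.arccos(-R[2,2])).round(2),"w",round(s['width'],4),"g",round(s['grasp_force'],1),"F",s['contact_force'].round(1))
print("shift",(R.T@(T-s['tcp_pos'])*10).round(3),"az",((yaw-float(sys.argv[4]))/30).round(3))
E
python3 - <<'E'
from loc import *
for n,(a,b,c,e) in dict(stove=(220,360,465,559),pot=(90,185,480,559),mid=(235,305,280,420)).items():
    r=W[a:b,c:e].reshape(-1,3); q=r[r[:,2]>.025]; print(n,q.min(0).round(3) if len(q) else 0,q.max(0).round(3) if len(q) else 0)
E
python3 -m handwheel '[[[0.23,-0.97,0,0,0,0.25,1],[0.23,-0.97,0,0,0,0.45,1],[0.23,-0.97,0,0,0,0.45,1]]]'
python3 go.py .632 .189 .16 0
```

```text
stove [ 0.151 -0.666  0.025] [ 0.432 -0.057  1.096]
pot [ 0.421 -0.695  0.025] [ 0.754 -0.057  1.096]
mid [ 0.421 -0.057  1.096] [ 0.421 -0.057  1.096]
t: 0.48
tcp_pos: [0.1459, -0.5058, 0.2228]
eef_rot: [-3.141, -0.002, 0.0]
contact_force: [-0.7, 0.1, 0.8]
width: 0.0878
grasp_force: 0.0
t 0.47 tcp [ 0.1459 -0.5058  0.2228] yaw 0.06 tilt 0.05 w 0.0878 g 0.0 F [-0.7  0.1  0.8]
shift [ 4.868 -6.943  0.634] az 0.002
```

```bash

python3 -m handwheel '[[[0.35,-0.5,0,0,0,0,1],[0.7,-1,0,0,0,0,1]]]' >/dev/null
python3 -m handwheel '[[[0.35,-0.5,0,0,0,0,1],[0.7,-1,0,0,0,0,1]]]' >/dev/null
python3 -m handwheel '[[[0.35,-0.5,0,0,0,0,1],[0.7,-1,0,0,0,0,1]]]' >/dev/null
python3 -m handwheel '[[[0.35,-0.5,0,0,0,0,1],[0.7,-1,0,0,0,0,1]]]' 
python3 go.py .632 .189 .16 0
```

```text
t: 1.48
tcp_pos: [0.4275, -0.1069, 0.223]
eef_rot: [3.142, 0.001, 0.002]
contact_force: [-0.1, -0.8, 0.2]
width: 0.0879
grasp_force: 0.0
t 1.48 tcp [ 0.4275 -0.1069  0.223 ] yaw 0.04 tilt 0.08 w 0.0879 g 0.0 F [-0.1 -0.8  0.2]
shift [ 2.046 -2.958  0.633] az 0.001
```

```bash

python3 -m handwheel '[[[0.34,-0.5,0,0,0,0,1],[0.68,-0.99,0,0,0,0,1]]]' >/dev/null
python3 -m handwheel '[[[0.34,-0.5,0,0,0,0,1],[0.68,-0.99,0.3,0,0,0,1]]]' >/dev/null
python3 -m handwheel '[[[0.34,-0.5,0.2,0,0,0,1],[0.68,-0.98,0.4,0,0,0,1],[0.68,-0.98,0.4,0,0,0,1]]]' 
python3 go.py .632 .189 .03 0
python3 - <<'E'
from h import *
m=cams.camera_model("wrist"); p,d=cams.snapshot("wrist"); cv2.imwrite("pics/w1.png",p[:,:,::-1])
print(w2pix(m,[[.6317,.1894,.056],[.6617,.1894,.056],[.6317,.2194,.056],[.6298,.1854,.056]]).round())
E
```

```text
t: 2.35
tcp_pos: [0.6277, 0.1896, 0.1508]
eef_rot: [-3.139, -0.009, 0.007]
contact_force: [0.1, 0.1, -0.2]
width: 0.0879
grasp_force: 0.0
t 2.35 tcp [0.6277 0.1896 0.1508] yaw 0.34 tilt 0.3 w 0.0879 g 0.0 F [ 0.1  0.1 -0.2]
shift [0.049 0.009 1.208] az 0.011
[[280. 205.]
 [280. 172.]
 [246. 205.]
 [284. 208.]]
```

View pics/w1.png

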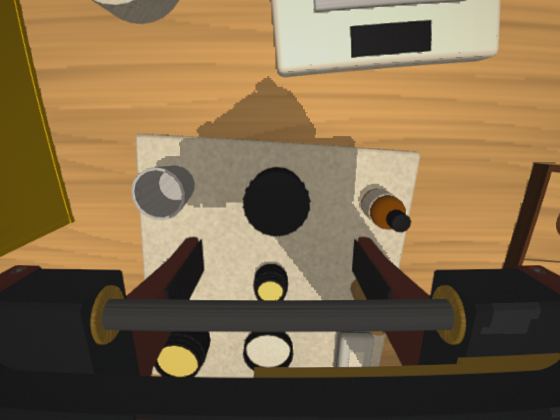

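Wrist view: jar top centre at (277,202), about 3 px from my estimate at (280,205), so the position is confirmed. Now descend and grasp.

```bash

python3 -m handwheel '[[[0.03,-0.01,0.5,0,0,0,1],[0.05,-0.02,0.9,0,0,0,1]]]' >/dev/null
python3 -m handwheel '[[[0,0,0.2,0,0,0,1],[0,0,0.3,0,0,0,1],[0,0,0.3,0,0,0,1],[0,0,0.3,0,0,0,0.4],[0,0,0.3,0,0,0,0.4],[0,0,0.3,0,0,0,0.4],[0,0,0.3,0,0,0,0.4]]]' 20
python3 go.py .633 .189 .13 0
```

```text
t: 3.52
tcp_pos: [0.6328, 0.1875, 0.0354]
eef_rot: [-3.141, -0.001, -0.002]
contact_force: [-0.9, 0.9, 4.7]
width: 0.0596
grasp_force: 20.0
t 3.52 tcp [0.6328 0.1875 0.0354] yaw 0.02 tilt 0.08 w 0.0596 g 20.0 F [-0.9  0.9  4.7]
shift [ 0.003 -0.016 -0.946] az 0.001
```

```bash

python3 -m handwheel '[[[0,0,-0.4,0,0,0,0.4],[0,0,-1,0,0,0,0.4]]]' 
python3 -m handwheel '[[[0,0.5,0,0,0,0,0.4],[-0.1,1,0,0,0,0,0.4]]]' 
python3 -m handwheel '[[[0,0.5,0,0,0,0,0.4],[-0.1,1,0,0,0,0,0.4]]]' >/dev/null
python3 -m handwheel '[[[0,0.5,0,0,0,0,0.4],[-0.1,1,0,0,0,0,0.4]]]' >/dev/null
python3 -m handwheel '[[[0,0.5,0,0,0,0,0.4],[-0.1,1,0,0,0,0,0.4],[-0.1,1,0,0,0,0,0.4]]]' >/dev/null
python3 go.py .599 -.2385 .031 -5
```

```text
t: 3.78
tcp_pos: [0.6308, 0.186, 0.1333]
eef_rot: [3.14, 0.0, -0.008]
contact_force: [0.8, 0.5, -0.5]
width: 0.0598
grasp_force: 20.0
t: 4.03
tcp_pos: [0.6228, 0.0859, 0.1351]
eef_rot: [3.141, 0.002, 0.002]
contact_force: [0.4, -0.4, -2.0]
width: 0.0595
grasp_force: 20.0
t 4.9 tcp [ 0.5903 -0.2194  0.1337] yaw -0.45 tilt 0.2 w 0.0599 g 20.0 F [ 0.4  0.5 -0.4]
shift [0.091 0.187 1.028] az 0.152
```

```bash

python3 -m handwheel '[[[0.07,0.22,0.4,0,0,0.15,0.4],[0.07,0.22,0.8,0,0,0.15,0.4],[0.07,0.22,0.8,0,0,0.15,0.4],[0.07,0.22,0.8,0,0,0.15,0.4]]]' >/dev/null
python3 go.py .599 -.2385 .031 -5
```

```text
t 5.4 tcp [ 0.6004 -0.2341  0.0558] yaw -4.41 tilt 0.07 w 0.0598 g 20.0 F [-0.7  0.4 -1. ]
shift [-0.011  0.045  0.248] az 0.02
```

```bash

python3 -m handwheel '[[[0,0.04,0.15,0,0,0,0.4],[0,0.04,0.24,0,0,0,0.4],[0,0.04,0.24,0,0,0,0.4],[0,0.04,0.24,0,0,0,0.4]]]' 
python3 -m handwheel '[[[0,0,0,0,0,0,0.9],[0,0,0,0,0,0,0.9],[0,0,0,0,0,0,0.9],[0,0,-0.4,0,0,0,0.9],[0,0,-1,0,0,0,0.9],[0,0,-1,0,0,0,0.9]]]' 
python3 - <<'E'
from h import *
p,d=cams.snapshot("wrist"); cv2.imwrite("pics/w2.png",p[:,:,::-1])
E
python3 go.py .538 .298 .15 0
```

```text
t: 5.9
tcp_pos: [0.5991, -0.2388, 0.0306]
eef_rot: [-3.139, 0.123, 0.0]
contact_force: [-0.2, -0.4, -0.6]
width: 0.0594
grasp_force: 20.0
t: 6.65
tcp_pos: [0.6023, -0.2397, 0.136]
eef_rot: [3.136, -0.123, 0.013]
contact_force: [-0.4, -0.5, 0.1]
width: 0.0792
grasp_force: 0.0
t 6.7 tcp [ 0.6007 -0.2395  0.1332] yaw -4.5 tilt 0.28 w 0.0789 g 0.0 F [-0.4 -0.5 -0.1]
shift [-1.045 -5.309 -0.181] az -0.15
```

View pics/w2.png

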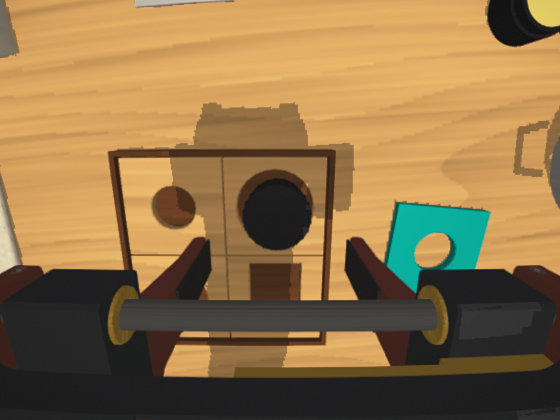

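The large jar stands inside the round hollow: top at (277,214), hollow around (275,205). I'll confirm it by depth later. Next is the small jar.

```bash

python3 -m handwheel '[[[-0.1,-0.5,-0.1,0,0,-0.15,0.9],[-0.2,-1,-0.18,0,0,-0.15,0.9]]]' >/dev/null
python3 -m handwheel '[[[-0.05,-0.5,0,0,0,0,0.9],[-0.1,-1,0,0,0,0,0.9]]]' >/dev/null
python3 -m handwheel '[[[-0.05,-0.5,0,0,0,0,0.9],[-0.1,-1,0,0,0,0,0.9]]]' >/dev/null
python3 -m handwheel '[[[-0.05,-0.5,0,0,0,0,0.9],[-0.1,-1,0,0,0,0,0.9]]]' >/dev/null
python3 -m handwheel '[[[-0.05,-0.5,0,0,0,0,0.9],[-0.1,-1,0,0,0,0,0.9],[-0.1,-1,0,0,0,0,0.9],[-0.1,-1,0,0,0,0,0.9]]]' >/dev/null
python3 go.py .539 .299 .027 0
```

```text
t 8.2 tcp [0.5465 0.2613 0.1472] yaw 0.02 tilt 0.14 w 0.079 g 0.0 F [ 1.  -0.5 -0.1]
shift [-0.073 -0.379  1.202] az 0.001
```

```bash
python3 - <<'E'
from h import *
p,d=cams.snapshot("top"); np.save("top_d.npy",d)
from loc import *
r=W[120:190,330:390].reshape(-1,3); r=r[(r[:,2]>.025)&(r[:,2]<.09)]; print(r.min(0),r.max(0),np.median(r,0),(r.min(0)+r.max(0))/2)
E
```

```text
[ 0.56900819 -0.27037025  0.02506941] [ 0.62972963 -0.20941302  0.0558091 ] [ 0.59791571 -0.23893905  0.05000629] [ 0.59936891 -0.23989164  0.04043926]
```

```bash

python3 -m handwheel '[[[-0.07,-0.38,0.2,0,0,0,0.9],[-0.07,-0.38,0.6,0,0,0,0.9],[-0.07,-0.38,0.9,0,0,0,0.9],[-0.07,-0.38,0.9,0,0,0,0.9]]]' 
python3 -m handwheel '[[[0,0,0.2,0,0,0,0.9],[0,0,0.3,0,0,0,0.9],[0,0,0.3,0,0,0,0.9],[0,0,0.3,0,0,0,0.2],[0,0,0.3,0,0,0,0.2],[0,0,0.3,0,0,0,0.2],[0,0,0.3,0,0,0,0.2],[0,0,0.3,0,0,0,0.2]]]' 15
python3 -m handwheel '[[[0,0,-0.4,0,0,0,0.2],[0,0,-1,0,0,0,0.2]]]' 
python3 -m handwheel '[[[0,0.5,0,0,0,0,0.2],[-0.08,1,0,0,0,0,0.2]]]' >/dev/null
python3 -m handwheel '[[[0,0.5,0,0,0,0,0.2],[-0.08,1,0,0,0,0,0.2]]]' >/dev/null
python3 -m handwheel '[[[0,0.5,0,0,0,0,0.2],[-0.08,1,0,0,0,0,0.2]]]' >/dev/null
python3 -m handwheel '[[[0,0.5,0,0,0,0,0.2],[-0.08,1,0,0,0,0,0.2],[-0.08,1,0,0,0,0,0.2],[-0.08,1,0,0,0,0,0.2]]]' >/dev/null
python3 go.py .5075 -.131 .023 0
```

```text
t: 8.75
tcp_pos: [0.5391, 0.2972, 0.0561]
eef_rot: [3.138, -0.003, -0.006]
contact_force: [-0.1, -0.0, 0.7]
width: 0.0791
grasp_force: 0.0
t: 9.75
tcp_pos: [0.54, 0.3002, 0.0287]
eef_rot: [-3.142, -0.0, -0.0]
contact_force: [-1.0, 0.3, 1.8]
width: 0.0396
grasp_force: 15.0
t: 10.0
tcp_pos: [0.5388, 0.2993, 0.1278]
eef_rot: [3.14, 0.001, -0.006]
contact_force: [0.8, -0.3, 0.0]
width: 0.0395
grasp_force: 15.0
t 11.25 tcp [ 0.5081 -0.0993  0.1286] yaw -0.0 tilt 0.03 w 0.0396 g 15.0 F [ 0.3  0.6 -1.2]
shift [-0.006  0.318  1.056] az -0.0
```

```bash

python3 -m handwheel '[[[0,0.32,0.2,0,0,0,0.2],[0,0.32,0.6,0,0,0,0.2],[0,0.32,0.8,0,0,0,0.2],[0,0.32,0.8,0,0,0,0.2],[0,0.32,0.8,0,0,0,0.2]]]' >/dev/null
python3 go.py .5075 -.131 .0242 0
```

```text
t 11.88 tcp [ 0.509  -0.1306  0.0494] yaw 0.12 tilt 0.07 w 0.0397 g 15.0 F [-0.5 -0.1 -0.2]
shift [-0.015  0.004  0.252] az 0.004
```

```bash

python3 -m handwheel '[[[0,0,0.15,0,0,0,0.2],[0,0,0.24,0,0,0,0.2],[0,0,0.24,0,0,0,0.2],[0,0,0.24,0,0,0,0.2],[0,0,0.24,0,0,0,0.7],[0,0,0.24,0,0,0,0.7],[0,0,0.24,0,0,0,0.7]]]' 
python3 -m handwheel '[[[0,0,-0.4,0,0,0,0.7],[0,0,-0.9,0,0,0,0.7]]]' >/dev/null
python3 -m handwheel '[[[-0.1,-0.5,0,0,0,0,0.7],[-0.3,-1,0,0,0,0,0.7]]]' >/dev/null
python3 -m handwheel '[[[-0.1,-0.5,0,0,0,0,0.7],[-0.3,-1,0,0,0,0,0.7],[-0.3,-1,0,0,0,0,0.7],[-0.3,-1,0,0,0,0,0.7]]]' >/dev/null
python3 - <<'E'
from h import *
m=cams.camera_model("wrist"); p,d=cams.snapshot("wrist"); cv2.imwrite("pics/w3.png",p[:,:,::-1])
print(w2pix(m,[[.4445,.1,.038]]))
E
python3 go.py .445 .1 .022 -1
```

```text
t: 12.75
tcp_pos: [0.5082, -0.1319, 0.0247]
eef_rot: [3.141, 0.0, 0.0]
contact_force: [0.7, 0.5, 0.2]
width: 0.0609
grasp_force: 0.0
[[240.55600936 220.28889232]]
t 13.8 tcp [0.4484 0.0672 0.1146] yaw -0.05 tilt 0.03 w 0.0617 g 0.0 F [ 0.  -0.7  0.6]
shift [-0.035 -0.329  0.926] az 0.032
```

View pics/w3.png

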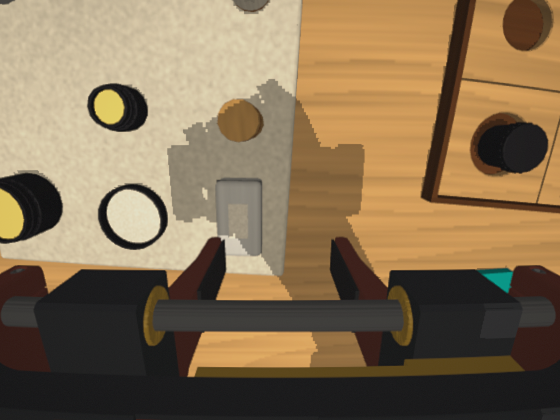

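Wrist view: tin centred at (239,217), as predicted. The small jar is down in its hollow at (510,145). Grasp the tin.

```bash

python3 -m handwheel '[[[-0.03,-0.33,0.2,0,0,0.03,0.7],[-0.03,-0.34,0.5,0,0,0.03,0.7],[-0.03,-0.34,0.7,0,0,0.03,0.7],[-0.03,-0.34,0.7,0,0,0.03,0.7],[-0.03,-0.34,0.7,0,0,0.03,0.7]]]'
python3 go.py .445 .1 .022 -1 
```

```text
t: 14.42
tcp_pos: [0.4456, 0.1016, 0.045]
eef_rot: [-3.141, 0.027, -0.001]
contact_force: [0.1, -0.7, 0.8]
width: 0.0615
grasp_force: 0.0
t 14.43 tcp [0.4456 0.1016 0.045 ] yaw -0.98 tilt 0.02 w 0.0615 g 0.0 F [ 0.1 -0.7  0.8]
shift [-0.006  0.016  0.23 ] az 0.001
```

```bash

python3 -m handwheel '[[[0,0,0.15,0,0,0,0.7],[0,0,0.23,0,0,0,0.7],[0,0,0.23,0,0,0,0.7],[0,0,0.23,0,0,0,0.2],[0,0,0.23,0,0,0,0.2],[0,0,0.23,0,0,0,0.2],[0,0,0.23,0,0,0,0.2],[0,0,0.23,0,0,0,0.2]]]' 20
python3 -m handwheel '[[[0,0,-0.4,0,0,0,0.2],[0,0,-1,0,0,0,0.2]]]' 
python3 -m handwheel '[[[0,0.5,0,0,0,0.06,0.2],[0.16,1,0,0,0,0.13,0.2]]]' >/dev/null
python3 -m handwheel '[[[0,0.5,0,0,0,0,0.2],[0.2,1,0,0,0,0,0.2]]]' >/dev/null
python3 -m handwheel '[[[0,0.5,0,0,0,0,0.2],[0.2,1,0,0,0,0,0.2],[0.2,1,0,0,0,0,0.2],[0.2,1,0,0,0,0,0.2]]]' 
python3 go.py .4992 -.2303 .018 -4.8
```

```text
t: 15.42
tcp_pos: [0.4452, 0.1022, 0.0218]
eef_rot: [3.141, -0.024, 0.001]
contact_force: [-1.0, -0.2, 3.3]
width: 0.0379
grasp_force: 20.0
t: 15.68
tcp_pos: [0.4436, 0.102, 0.1214]
eef_rot: [3.141, -0.024, -0.007]
contact_force: [2.0, -1.3, -0.8]
width: 0.0376
grasp_force: 20.0
t: 16.68
tcp_pos: [0.4822, -0.1999, 0.1211]
eef_rot: [-3.138, 0.131, 0.001]
contact_force: [-0.2, -0.0, -1.6]
width: 0.038
grasp_force: 20.0
t 16.68 tcp [ 0.4822 -0.1999  0.1211] yaw -4.79 tilt 0.08 w 0.038 g 20.0 F [-0.2 -0.  -1.6]
shift [0.196 0.29  1.031] az 0.0
```

```bash

python3 -m handwheel '[[[0.1,0.15,0,0,0,0,0.2],[0.2,0.29,0.4,0,0,0,0.2],[0.2,0.29,0.75,0,0,0,0.2],[0.2,0.29,0.75,0,0,0,0.2],[0.2,0.29,0.75,0,0,0,0.2]]]' 
python3 go.py .4992 -.2303 .0172 -4.8
```

```text
t: 17.3
tcp_pos: [0.5011, -0.231, 0.0476]
eef_rot: [3.139, -0.13, 0.002]
contact_force: [0.5, -0.1, -0.6]
width: 0.038
grasp_force: 20.0
t 17.3 tcp [ 0.5011 -0.231   0.0476] yaw -4.73 tilt 0.06 w 0.038 g 20.0 F [ 0.5 -0.1 -0.6]
shift [-0.02  -0.005  0.304] az 0.002
```

```bash

python3 -m handwheel '[[[-0.02,0,0.15,0,0,0,0.2],[-0.02,0,0.29,0,0,0,0.2],[-0.02,0,0.29,0,0,0,0.2],[-0.02,0,0.29,0,0,0,0.2],[-0.02,0,0.29,0,0,0,0.6],[-0.02,0,0.29,0,0,0,0.6],[-0.02,0,0.29,0,0,0,0.6]]]' 
python3 -m handwheel '[[[0,0,-0.4,0,0,0,0.6],[0,0,-1,0,0,0,0.6]]]' 
python3 -m handwheel '[[[0,-0.5,0,0,0,0,0.6],[0,-1,0,0,0,0,0.6]]]' >/dev/null
python3 -m handwheel '[[[0,-0.5,0,0,0,0,0.6],[0,-1,0,0,0,0,0.6]]]' >/dev/null
python3 -m handwheel '[[[0,-0.5,0,0,0,0,0.6],[0,-1,0,0,0,0,0.6],[0,-1,0,0,0,0,0.6],[0,-1,0,0,0,0,0.6]]]' 
python3 - <<'E'
from h import *
m=cams.camera_model("wrist"); p,d=cams.snapshot("wrist"); cv2.imwrite("pics/w4.png",p[:,:,::-1])
print(w2pix(m,[[.5244,.0923,.076],[.5384,.0923,.076]]))
E
python3 go.py .525 .0925 .045 -4.8
```

```text
t: 18.18
tcp_pos: [0.4982, -0.2312, 0.0177]
eef_rot: [3.139, -0.131, 0.0]
contact_force: [0.8, -0.6, -0.0]
width: 0.0526
grasp_force: 0.0
t: 18.42
tcp_pos: [0.4969, -0.2306, 0.1173]
eef_rot: [-3.137, 0.131, 0.005]
contact_force: [1.4, -0.4, -0.1]
width: 0.0524
grasp_force: 0.0
t: 19.42
tcp_pos: [0.5231, 0.0673, 0.1174]
eef_rot: [3.138, -0.131, -0.0]
contact_force: [-0.6, -0.3, -1.3]
width: 0.0527
grasp_force: 0.0
[[244.54660995 230.81145234]
 [242.34313107 212.206831  ]]
t 19.48 tcp [0.5231 0.0666 0.1174] yaw -4.86 tilt 0.05 w 0.0524 g 0.0 F [-0.7  0.1 -0. ]
shift [-0.003 -0.261  0.724] az -0.002
```

View pics/w4.png

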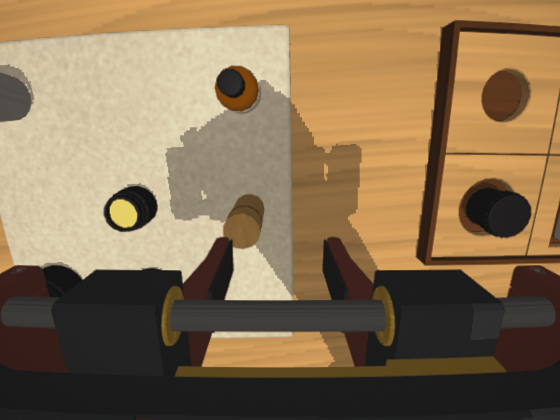

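```bash

python3 -m handwheel '[[[0,-0.27,0,0,0,0,0.6],[0,-0.27,0.1,0,0,0,0.6],[0,-0.27,0.45,0,0,0,0.6],[0,-0.27,0.72,0,0,0,0.6],[0,-0.27,0.72,0,0,0,0.6],[0,-0.27,0.72,0,0,0,0.6]]]'
python3 -m handwheel '[[[0,0,0,0,0,0,0.1],[0,0,0,0,0,0,0.1],[0,0,0,0,0,0,0.1],[0,0,0,0,0,0,0.1],[0,0,0,0,0,0,0.1]]]' 12
python3 -m handwheel '[[[0,0,-0.4,0,0,0,0.1],[0,0,-1,0,0,0,0.1]]]' 
python3 -m handwheel '[[[0.17,0.37,0,0,0,0,0.1],[0.34,0.75,0,0,0,0,0.1]]]' >/dev/null
python3 -m handwheel '[[[0.17,0.37,0,0,0,0,0.1],[0.34,0.75,0,0,0,0,0.1]]]' >/dev/null
python3 -m handwheel '[[[0.17,0.37,0,0,0,0,0.1],[0.34,0.75,0,0,0,0,0.1],[0.34,0.75,0,0,0,0,0.1],[0.34,0.75,0,0,0,0,0.1]]]'
python3 go.py .6068 -.1386 .041 -4.8
```

```text
t: 20.23
tcp_pos: [0.5258, 0.0939, 0.0461]
eef_rot: [3.139, -0.133, 0.0]
contact_force: [-0.3, 0.0, 0.4]
width: 0.0527
grasp_force: 0.0
t: 20.85
tcp_pos: [0.5258, 0.0946, 0.046]
eef_rot: [3.139, -0.131, 0.001]
contact_force: [-0.5, -1.1, 5.8]
width: 0.0276
grasp_force: 12.0
t: 21.1
tcp_pos: [0.524, 0.0946, 0.1451]
eef_rot: [3.139, -0.13, -0.007]
contact_force: [1.6, -0.5, 0.3]
width: 0.0274
grasp_force: 12.0
t: 22.1
tcp_pos: [0.6079, -0.137, 0.1451]
eef_rot: [-3.138, 0.13, 0.001]
contact_force: [-0.7, 0.6, -0.3]
width: 0.0273
grasp_force: 12.0
t 22.1 tcp [ 0.6079 -0.137   0.1451] yaw -4.76 tilt 0.08 w 0.0273 g 12.0 F [-0.7  0.6 -0.3]
shift [-0.009  0.018  1.041] az 0.001
```

```bash

python3 -m handwheel '[[[-0.01,0.02,0.4,0,0,0,0.1],[-0.01,0.02,0.75,0,0,0,0.1],[-0.01,0.02,0.75,0,0,0,0.1],[-0.01,0.02,0.75,0,0,0,0.1]]]'
python3 -m handwheel '[[[0,0,0.15,0,0,0,0.1],[0,0,0.28,0,0,0,0.1],[0,0,0.28,0,0,0,0.1],[0,0,0.28,0,0,0,0.1],[0,0,0.28,0,0,0,0.1]]]'
```

```text
t: 22.6
tcp_pos: [0.6079, -0.1387, 0.0719]
eef_rot: [-3.139, 0.129, -0.002]
contact_force: [0.4, 0.2, 0.1]
width: 0.0275
grasp_force: 12.0
t: 23.22
tcp_pos: [0.6073, -0.1399, 0.0428]
eef_rot: [3.139, -0.131, 0.001]
contact_force: [0.5, 0.9, -0.3]
width: 0.0275
grasp_force: 12.0
```

Release, rise, back off and check.

```bash

python3 -m handwheel '[[[0,0,0.01,0,0,0,0.1],[0,0,0.01,0,0,0,0.1],[0,0,0.01,0,0,0,0.5],[0,0,0.01,0,0,0,0.5],[0,0,0.01,0,0,0,0.5],[0,0,-0.4,0,0,0,0.5],[0,0,-0.99,0,0,0,0.5]]]'
python3 -m handwheel '[[[-0.5,0,0,0,0,0,0.5],[-0.8,0,-0.8,0,0,0,0.5]]]' >/dev/null
python3 -m handwheel '[[[-0.5,0,0,0,0,0,0.5],[-1,0,0,0,0,0,0.5],[-1,0,0,0,0,0,0.5],[-1,0,0,0,0,0,0.5]]]'
python3 - <<'E'
from h import *
p,d=cams.snapshot("top"); np.save("top_d.npy",d)
q=cams.snapshot("wrist")[0]; q2=cams.snapshot("scene")[0]
cv2.imwrite("pics/f.png",np.hstack([cv2.resize(p[100:260,90:400],(620,320),interpolation=cv2.INTER_CUBIC)])[:,:,::-1]); cv2.imwrite("pics/fs.png",q2[:,:,::-1]); cv2.imwrite("pics/fw.png",q[:,:,::-1])
E
python3 - <<'E'
from loc import *
P=W.reshape(-1,3)
for n,x,y in [("large",.5992,-.2385),("small",.5074,-.131),("tin",.4992,-.2303),("stick",.6068,-.1386)]:
    r=P[(np.hypot(P[:,0]-x,P[:,1]-y)<.048)&(P[:,2]>.024)&(P[:,2]<.1)]; h=np.median(r[:,2]); r=r[abs(r[:,2]-h)<.006]
    print(n,len(r),h.round(4),((r.min(0)+r.max(0))/2).round(4)-[x,y,0],np.ptp(r,axis=0).round(3))
E
```

```text
t: 24.1
tcp_pos: [0.6059, -0.1397, 0.141]
eef_rot: [-3.138, 0.131, 0.006]
contact_force: [0.6, -0.3, -0.1]
width: 0.044
grasp_force: 0.0
t: 24.85
tcp_pos: [0.4367, -0.1258, 0.2007]
eef_rot: [3.138, -0.132, 0.003]
contact_force: [0.4, -0.5, 0.4]
width: 0.0436
grasp_force: 0.0
large 608 0.0499 [ 0.     -0.0021  0.0494] [0.061 0.06  0.011]
  return _methods._mean(a, axis=axis, dtype=dtype,
  ret = ret.dtype.type(ret / rcount)
Traceback (most recent call last):
ValueError: zero-size array to reduction operation minimum which has no identity
```

View pics/f.png

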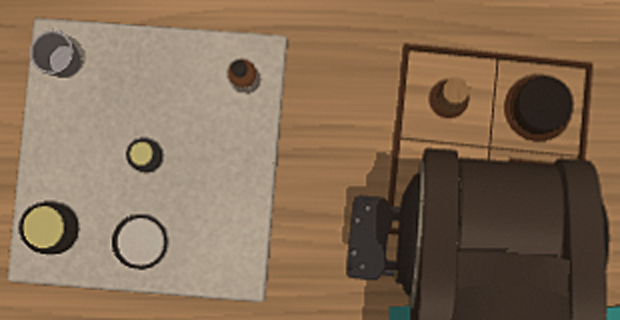

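View pics/fs.png

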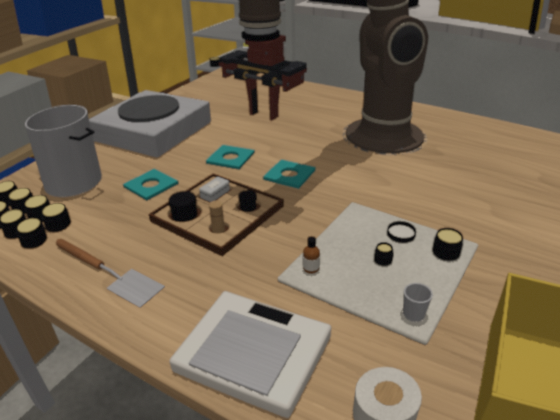

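The scene view shows all four products upright in the tray and the open jars where they were. The arm hides two of them from above, so I'll shift it aside and measure.

```bash

python3 -m handwheel '[[[0,-0.5,0,0,0,0,0.5],[0,-1,-0.2,0,0,0,0.5]]]' >/dev/null
python3 -m handwheel '[[[0,-0.5,0,0,0,0,0.5],[0,-1,0,0,0,0,0.5]]]' >/dev/null
python3 -m handwheel '[[[0,-0.5,0,0,0,0,0.5],[0,-1,0,0,0,0,0.5],[0,-1,0,0,0,0,0.5],[0,-1,0,0,0,0,0.5]]]'
python3 - <<'E'
from h import *
p,d=cams.snapshot("top"); np.save("top_d.npy",d); cv2.imwrite("pics/f2.png",cv2.resize(p[115:235,275:395],None,fx=5,fy=5,interpolation=cv2.INTER_CUBIC)[:,:,::-1])
from loc import *
P=W.reshape(-1,3)
for n,x,y in [("large",.5992,-.2385),("small",.5074,-.131),("tin",.4992,-.2303),("stick",.6068,-.1386)]:
    r=P[(np.hypot(P[:,0]-x,P[:,1]-y)<.048)&(P[:,2]>.024)&(P[:,2]<.1)]; h=np.percentile(r[:,2],70); r=r[abs(r[:,2]-h)<.006]
    print(n,len(r),h.round(4),((r.min(0)+r.max(0))/2).round(4)-[x,y,0],np.ptp(r,axis=0).round(3))
E
```

```text
t: 26.0
tcp_pos: [0.461, 0.1732, 0.2195]
eef_rot: [3.139, -0.13, -0.002]
contact_force: [0.3, -0.7, 0.3]
width: 0.0439
grasp_force: 0.0
large 592 0.0512 [ 0.0003 -0.0015  0.0508] [0.061 0.061 0.011]
small 271 0.0412 [-0.0004 -0.0019  0.0406] [0.039 0.041 0.011]
tin 523 0.033 [-0.0014 -0.0017  0.0328] [0.067 0.041 0.012]
stick 131 0.0704 [-0.0009 -0.0022  0.0702] [0.026 0.025 0.009]
```

View pics/f2.png

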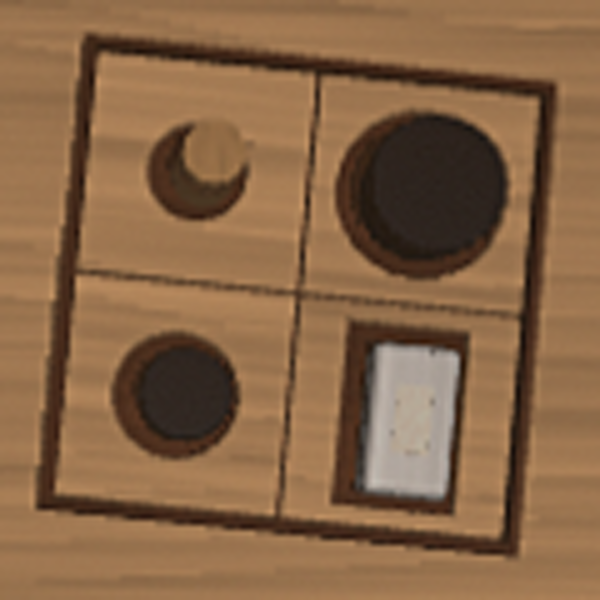

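The top heights (51, 41, 33 and 70 mm) match products standing on the hollow floors. All four are centred to about 2 mm.

```bash
python3 -c "
from bench import env; print(env.sign_off())"
```

```text
the job is handed in; nothing more can be done
None
```

The large jar, small jar, tin and stick are each standing upright in their own hollows, the two open jars are untouched, and I handed the job in at about 26 s of the 112 s allowed.

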